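# Close a batch of capsules in the hand filler

## Task

The hand capsule filler is loaded with open capsule bodies, and the blue cap plate with its green caps lies on the bench to one side of it. Lift the cap plate by its black bar, keeping it level so that no cap falls out, lower it the right way round (red mark to red mark) over the filler's two dowels until it lies on the body plate, then press it straight down until the sprung body plate is fully down. Finish while still holding it pressed down, do not drop it from a height, and leave the white tamper and everything else on the bench where they are.

Things in the scene. Friction and masses are not known exactly. Their poses are not given: they have to be found in the camera images.
- filler: Hand capsule filler, fixed to the bench: aluminium base 114 (x) x 160 (y) mm on rubber feet, a sprung grey body plate above it and two upright steel dowels through that plate. Origin: centre of the underside, on the bench; z up; +y along the long side towards the thick dowel and the red mark. Dowels on x = 0: thick one at y = +54 mm, thin one at y = -54 mm.
- seat (a point): Centre of the top face of the grey body plate (90 x 144 x 14 mm, four springs, 24 white capsule bodies), where the cap plate comes to lie: 46 mm above the bench when free, 38 mm when fully down.
- dowel_thick (a point): Centre of the top of the thick dowel (12 mm diameter, at the red mark), 66 mm above the bench; its upper 8 mm taper to a nose 5 mm wide.
- dowel_thin (a point): Centre of the top of the thin dowel (8 mm diameter), 66 mm above the bench; its upper 8 mm taper to a nose 3 mm wide.
- body_plate (a joint): How far the sprung body plate is pushed down: 0 = up (free), 0.008 m = fully down on its stop. The cap plate's weight alone does not move it; beyond that weight it takes about 4 N to start it and about 14 N to reach the stop (springs 1.2 N per mm).
- cap_plate: Blue cap plate, loose, about 0.3 kg, 90 (x) x 136 (y) x 16 mm, 24 green caps 4 mm proud of its top. Origin: centre of its underside; z up; +y towards the wide hole and the red mark. Starts flat on the bench left or right of the filler (tamper on the other side), its +y within 1.0 rad of the world's +y. On the dowels its underside is 46 mm above the bench unpressed, 38 mm fully pressed.
- cap_bar (a point): Middle of the cap plate's black handle bar: it runs along the plate's y, 14 mm wide (x), 94 mm long, 16 mm high, from 34 to 50 mm above the plate's underside (this point at 42 mm), on two round 11 mm posts at y = +-40 mm. Between the posts it is free underneath, 18 mm above the plate's top.
- hole_wide (a point): Centre, at the underside, of the cap plate's wide through hole (13.6 mm, chamfered) for the thick dowel, at the plate's y = +54 mm, x = 0, by the red mark.
- hole_narrow (a point): Centre, at the underside, of the cap plate's narrow through hole (9.6 mm, chamfered) for the thin dowel, at the plate's y = -54 mm, x = 0.
- tamper: White tamper plate, not needed: same 90 x 136 mm outline and black bar handle (its top 54 mm above the bench), standing on steel pins, no caps. Origin: centre of its underside, on the bench.
- mortar: White porcelain mortar, 116 mm wide, 62 mm high, with a pestle leaning in it to 93 mm high. Origin: centre of its foot.
- beaker: Glass beaker, 70 mm wide, 92 mm high. Origin: centre of its bottom.
- tube_rack: Blue tube rack 75 x 170 x 30 mm with a few coloured tube caps standing 9 mm above it. Origin: centre of its underside.
- jar: Amber glass jar with white lid, 62 mm wide, 105 mm high. Origin: centre of its bottom.
- tip_box: Pipette tip box, yellow base and clear cover, 85 x 122 x 68 mm. Origin: centre of its underside.
- spatula: Slim steel laboratory spatula, 190 x 11 x 4 mm, lying on the bench to the robot's right. Origin: near its middle, on the bench.

How it is judged:
By the outcome, as a careful person would: the job done as asked, in the order asked, and still so for the second after the job is handed in, while the arm keeps its last pose, push and grip.
It also fails if it takes over 40 s, if anything falls off the work surface, if the arm or the gripper's body presses on something with over 40 N, if the wrist force passes 120 N, or if a joint passes its speed limit or range.

## Robot

A 6-joint arm with a two-finger parallel gripper is mounted at the origin on the work surface. World frame = base frame: x ahead of the robot, y to its left, z up, the work surface at z = 0. Lengths are in m, angles in rad, forces in N, time in s.
With the tool pointing down it reaches from about 0.375 to 0.75 m from the base axis. Payload 9 kg.
Tool frame: the origin (TCP) lies midway between the tips of the shut fingers; the grasp point (between the pads) lies 19 mm behind it; z points along the fingers, x is the direction in which the jaws open and shut, and the axes are right-handed (so a half turn about z gives the same grasp; the last joint's range is limited). The gripper opens to 85 mm and grips with 20 to 120 N. Pads are 22 mm wide; open, the fingers measure 114 mm over their backs; the gripper's body (76 mm by 85 mm) begins 54 mm behind the grasp point. The pads swing forward as they close: fully open they stand 13 mm farther back than shut.
Start: joints at [0.919, 0.104, 0.097, 1.564, 0, 1.353], TCP at [0.252, 0.544, 0.231] pointing down, gripper open.
Joint ranges: [-2.99, 2.99], [-0.84, 1.86], [-1.1, 1.16], [-1.84, 2.11], [-1.51, 1.56], [-3.14, 3.14]. Speed limits (rad/s): [2.22, 2.22, 2.57, 3.14, 3.14, 3.14].

## Interface

Orientations are given as a unit quaternion [w, x, y, z].
In Python, from station import state, viewer, workorder gives the robot as it stands.
- The arm moves only by the tool jog_arm, never from a script. Its argument "increments" is a list of rows, each a list of 7 numbers: the turn, a rotation vector about the tool's x, y, z in degrees, then the shift along the tool's x, y, z in m, then the closure, from -1 (fully open) to 1 (shut). A call has 1 to 8 rows; each row is the pose to reach, as a shift and turn from the pose measured when the call began, along the tool's axes at that moment; what a row does not reach only later rows make up. A row lasts 1/12 s, in which the tool goes at most 41.7 mm and 7.16 degrees, less where a joint would pass 70% of its speed; a pose out of reach is approached as far as the arm can. A call with a gripper value outside its range is refused whole. The fingers move at their own pace and stop on an object; the grip force is fixed at half the most. Time passes only in rows, so rows that repeat a pose let the fingers close. It gives the time, the measured TCP pose, the force and the opening at its end, in the units of the state.
- state(): the state, without advancing time (a new reading comes with each control period).
- viewer.read_camera(name): name is "scene" or "top" or "wrist"; returns a dict with "pixels" (400x640x3 uint8, red, green, blue), "range_z" (400x640 float32, m along the optical axis (not along the pixel's ray), 0 where there is no reading), "fx", "fy", "cx", "cy" (pixels), "distortion" ([k1, k2, p1, p2, k3] as OpenCV has them; the pictures are not rectified), "position" and "orientation" of the camera in the world. Camera axes: x right, y down, z forward; pixel columns grow to the right and rows downward; lengths in m; the calibration is good to about 2 mm. A picture is of the moment at which its call begins.
- workorder.job_done(): hands the job in, once; it reports no verdict.
Trained networks look in the newest picture that a camera, given by its name, has taken for a name from the list of things; names that differ only in an ending like _2 or _b are one class to them, and where a whole thing is asked for, a point or a joint stands for the part that bears it (a point fixed in the world has none). Each returns a list of dicts, best first, with "conf" (0 to 1); they miss things now and then, are a little off and sometimes report something else, mostly with a low value. They report only what shows in the picture. A call takes as long as a camera call.
- viewer.recognise(query, camera): "centre" ([x, y, z] in m, in the coordinates of the camera as it stood for that picture, good to about 4 mm: the middle of the surface that is visible of it).
- viewer.tip_of(query, camera): "centre" ([x, y, z] in m, in the coordinates of the camera as it stood for that picture, good to about 4 mm: a listed point, or the origin of a listed thing).
The state is a dict: "t": time; "joint_pos": joint angles; "qvel": joint speeds; "effort": joint torques, N m; "tool_pos": TCP position; "ee_rot": TCP orientation; "force": force on the tool from outside, world axes, zero at the start; "torque": the same for the moment, N m; "width": finger opening in m.
Only numpy, scipy, OpenCV 4.12 (cv2) and the standard library are available. Lean on these libraries where they do the work, as an engineer would, in place of code of your own. Each camera call takes 0.05 s, during which the arm holds its last target.

## Working session

There is one attempt and no reset: what is moved stays moved. The work goes in short steps, Python scripts to look and compute and a tool call to move; the robot and the scene stay as the last step left them, time stands still between calls to the robot, and variables do not carry over. Pictures are saved under pics/ and viewed, and the job is handed in when it is done.

Besides the shell and the picture viewer there is one more tool, called after "Call:" in YAML: its name, and indented under it one key for each argument. jog_arm: Moves the arm, as the interface text tells. Its arguments: {"type":"object","properties":{"increments":{"type":"array","items":{"type":"array","items":{"type":"number"}}}},"required":["increments"]}

```bash
ls; mkdir -p pics; cat > h.py <<'E'
import numpy as np, cv2
from scipy.spatial.transform import Rotation as R
from station import state, viewer, workorder
def rot(q): return R.from_quat([q[1],q[2],q[3],q[0]])
def save(c,n): cv2.imwrite('pics/%s.png'%n,cv2.cvtColor(c['pixels'],cv2.COLOR_RGB2BGR))
def toW(c,p): return rot(c['orientation']).apply(p)+np.array(c['position'])
def cloud(c):
    h,w=c['range_z'].shape
    K=np.array([[c['fx'],0,c['cx']],[0,c['fy'],c['cy']],[0,0,1.]])
    uv=np.stack(np.meshgrid(np.arange(w),np.arange(h)),-1).reshape(-1,1,2).astype(np.float64)
    n=cv2.undistortPoints(uv,K,np.array(c['distortion'],float)).reshape(h,w,2)
    z=c['range_z'].astype(float)
    P=np.dstack([n*z[...,None],z])
    return toW(c,P.reshape(-1,3)).reshape(h,w,3), z>0
E
python3 - <<'E'
from h import *
np.set_printoptions(precision=4,suppress=True)
for n in ['top','scene']:
    c=viewer.read_camera(n); save(c,n+'0'); print(n,c['position'],c['orientation'],c['fx'])
    np.savez(n+'0.npz',**{k:np.array(v) for k,v in c.items()})
    for q in ['cap_bar','hole_wide','hole_narrow','dowel_thick','dowel_thin','seat','filler','cap_plate','tamper']:
        r=viewer.tip_of(q,n)
        print(q,[(round(d['conf'],2),toW(c,d['centre'])) for d in r[:3]])
s=state();print(s)
E
```

```text
pics
top [ 0.3519 -0.0107  1.4516] [ 0.064  -0.6999  0.7095 -0.0511] 473.99838465502717
cap_bar [(0.68, array([0.478 , 0.3125, 0.0433])), (0.56, array([ 0.7375, -0.3095,  0.0015]))]
hole_wide [(0.98, array([0.5017, 0.3539, 0.0049]))]
hole_narrow [(0.81, array([0.4545, 0.2612, 0.0021])), (0.43, array([ 0.7419, -0.3065,  0.    ])), (0.4, array([ 0.7716,  0.2641, -0.0016]))]
dowel_thick [(0.91, array([0.512 , 0.0591, 0.0643])), (0.25, array([ 0.7382, -0.3074,  0.0039])), (0.16, array([ 0.551 , -0.0399,  0.067 ]))]
dowel_thin [(0.67, array([ 0.5484, -0.0415,  0.0657]))]
seat [(0.96, array([0.5329, 0.0045, 0.0467]))]
filler [(0.91, array([ 0.5288,  0.0063, -0.0019])), (0.48, array([ 0.4428,  0.5196, -0.0021]))]
cap_plate [(0.65, array([0.4745, 0.3082, 0.0043]))]
tamper [(0.84, array([ 0.4437, -0.2726,  0.0013]))]
scene [1.6994 0.1419 1.4227] [-0.222   0.6325  0.6971 -0.2543] 461.9375918180776
cap_bar [(0.63, array([0.4773, 0.3125, 0.0391]))]
hole_wide [(0.73, array([0.4972, 0.3586, 0.0039])), (0.24, array([ 0.7405, -0.3063,  0.0041]))]
hole_narrow [(0.83, array([0.4564, 0.2653, 0.0008])), (0.7, array([0.4383, 0.5197, 0.0039]))]
dowel_thick [(0.55, array([0.5119, 0.057 , 0.0665]))]
dowel_thin [(0.85, array([ 0.5485, -0.0424,  0.0682])), (0.2, array([0.4744, 0.31  , 0.0012]))]
seat [(0.61, array([0.5329, 0.0099, 0.0472]))]
filler [(0.8, array([0.5311, 0.0059, 0.0059]))]
cap_plate [(0.67, array([0.4775, 0.3103, 0.0037]))]
tamper [(0.91, array([ 0.4421, -0.2717,  0.0001]))]
{'t': 1.0, 'joint_pos': array([0.9193, 0.1041, 0.0973, 1.5639, 0.    , 1.3531]), 'qvel': array([ 0.0022,  0.0004, -0.001 , -0.0018,  0.0012, -0.    ]), 'effort': array([ -0.0015, -55.6762,  50.3785,   0.0001,  -0.0003,  -0.    ]), 'tool_pos': array([0.2522, 0.5445, 0.2313]), 'ee_rot': array([-0.    ,  0.8427,  0.5384,  0.0001]), 'force': array([-0.4072, -0.0026, -0.2793]), 'torque': array([-0.0357,  0.0071, -0.0164]), 'width': 0.08547275106656663}
```

View images.

View pics/top0.png

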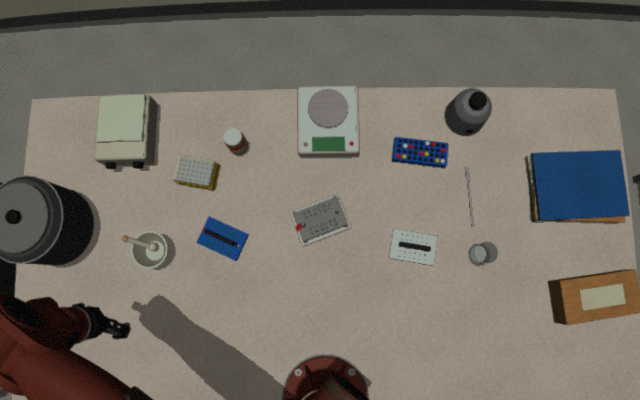

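View pics/scene0.png

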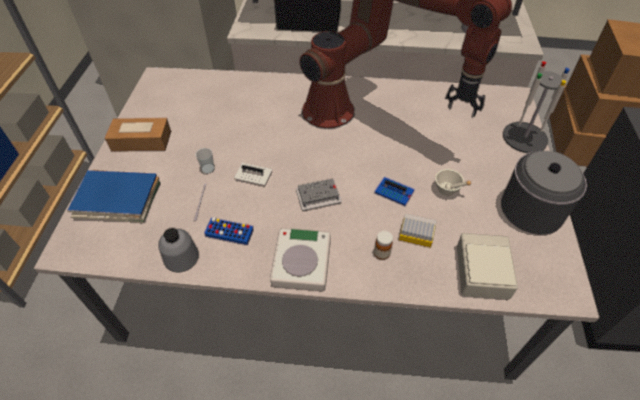

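```bash
python3 - <<'E'
from h import *
np.set_printoptions(precision=4,suppress=True)
for n in ['top0','scene0']:
    c=dict(np.load(n+'.npz')); P,ok=cloud(c); px=c['pixels'].astype(int)
    m=ok&(P[...,2]>0.03)&(P[...,2]<0.056)&(np.hypot(P[...,0]-.478,P[...,1]-.31)<.06)&(px.max(-1)<70)
    q=P[m]; print(n,'bar',m.sum(),q.mean(0) if len(q) else 0)
    if len(q)>10:
        (ce,si,a)=cv2.minAreaRect(q[:,:2].astype(np.float32)*1000); print(ce,si,a, np.percentile(q[:,2],[5,50,95]))
    # plate blue
    hsv=cv2.cvtColor(c['pixels'],cv2.COLOR_RGB2HSV)
    b=ok&(hsv[...,0]>95)&(hsv[...,0]<130)&(hsv[...,1]>80)&(np.hypot(P[...,0]-.478,P[...,1]-.31)<.1)&(P[...,2]>0.008)&(P[...,2]<0.024)
    q=P[b]; print('blue',b.sum(),cv2.minAreaRect(q[:,:2].astype(np.float32)*1000),np.percentile(q[:,2],[5,50,95]))
    for z0,z1,nm in [(0.042,.052,'bodyplate'),(.058,.07,'dowels')]:
        k=ok&(P[...,2]>z0)&(P[...,2]<z1)&(np.hypot(P[...,0]-.531,P[...,1]-.006)<.095)
        q=P[k]; print(nm,k.sum(),cv2.minAreaRect(q[:,:2].astype(np.float32)*1000),np.median(q[:,2]))
        if nm=='dowels': 
            for s in (1,-1):
                w=q[(s*(q[:,1]-.006))>0]; print(len(w),w.mean(0) if len(w) else 0)
E
```

```text
top0 bar 130 [0.4773 0.3064 0.0504]
(478.0336608886719, 308.0500183105469) (91.65245056152344, 13.326619148254395) 64.65187072753906 [0.046  0.0506 0.0547]
blue 1004 ((477.7530517578125, 308.6253967285156), (136.46353149414062, 88.468505859375), 65.20036315917969) [0.0115 0.017  0.0218]
bodyplate 1269 ((531.6217651367188, 6.9725341796875), (90.6213150024414, 143.55789184570312), 20.840087890625) 0.0470741819637599
dowels 16 ((530.16259765625, 7.3494720458984375), (11.19416618347168, 116.22075653076172), 18.44898796081543) 0.06361844702577779
10 [0.5132 0.0575 0.0632]
6 [ 0.5498 -0.0433  0.0625]
scene0 bar 82 [0.4831 0.3096 0.0479]
(481.4669494628906, 310.3908386230469) (86.3038330078125, 17.78556251525879) 63.51811599731445 [0.0392 0.0488 0.0547]
blue 455 ((478.99029541015625, 309.9143371582031), (133.06399536132812, 96.21687316894531), 66.12419891357422) [0.0106 0.0166 0.0218]
bodyplate 547 ((534.6696166992188, 10.882133483886719), (99.36091613769531, 144.12281799316406), 20.708662033081055) 0.04668640386022105
dowels 9 ((536.1467895507812, 10.861045837402344), (6.1069560050964355, 112.3357925415039), 20.20392608642578) 0.06319427453104143
6 [0.5197 0.0552 0.064 ]
3 [ 0.554  -0.0402  0.0619]
```

```bash
cat >> h.py <<'E'
def plan(pos,xang_deg,n,clo,s=None,smooth=True):
    """rows from present pose to TCP pos, tool straight down with tool x at xang_deg"""
    s=s or state(); r0=rot(s['ee_rot']); p0=np.array(s['tool_pos'])
    a=np.radians(xang_deg); x=np.array([np.cos(a),np.sin(a),0]); z=np.array([0,0,-1.]); 
    rt=R.from_matrix(np.stack([x,np.cross(z,x),z],1))
    rv=np.degrees((r0.inv()*rt).as_rotvec()); sh=r0.inv().apply(np.array(pos)-p0)
    print('total rotvec deg',rv.round(2),'shift',sh.round(4),'| per row',np.linalg.norm(rv)/n,np.linalg.norm(sh)/n)
    for i in range(1,n+1):
        u=i/n
        print([round(float(v),1) for v in rv*u]+[round(float(v),4) for v in sh*u]+[clo])
def yaw():
    s=state(); m=rot(s['ee_rot']).as_matrix(); return np.degrees(np.arctan2(m[1,0],m[0,0])), m[:,2]
E
python3 - <<'E'
from h import *
c=dict(np.load('top0.npz'));im=cv2.cvtColor(c['pixels'],cv2.COLOR_RGB2BGR)
a=cv2.resize(im[205:270,185:260],None,fx=5,fy=5,interpolation=cv2.INTER_CUBIC)
b=cv2.resize(im[185:255,280:360],None,fx=5,fy=5,interpolation=cv2.INTER_CUBIC)
o=np.zeros((350,800,3),np.uint8);o[:325,:375]=a;o[:350,400:]=b
cv2.imwrite('pics/crop0.png',o)
plan([.455,.29,.2],-25,16,-1)
E
```

```text
total rotvec deg [-1.000e-02 -1.000e-02  9.015e+01] shift [-0.1457  0.291   0.0313] | per row 5.634122142546702 0.02043230734108945
[-0.0, -0.0, 5.6, -0.0091, 0.0182, 0.002, -1]
[-0.0, -0.0, 11.3, -0.0182, 0.0364, 0.0039, -1]
[-0.0, -0.0, 16.9, -0.0273, 0.0546, 0.0059, -1]
[-0.0, -0.0, 22.5, -0.0364, 0.0727, 0.0078, -1]
[-0.0, -0.0, 28.2, -0.0455, 0.0909, 0.0098, -1]
[-0.0, -0.0, 33.8, -0.0546, 0.1091, 0.0117, -1]
[-0.0, -0.0, 39.4, -0.0637, 0.1273, 0.0137, -1]
[-0.0, -0.0, 45.1, -0.0728, 0.1455, 0.0157, -1]
[-0.0, -0.0, 50.7, -0.0819, 0.1637, 0.0176, -1]
[-0.0, -0.0, 56.3, -0.091, 0.1819, 0.0196, -1]
[-0.0, -0.0, 62.0, -0.1001, 0.2001, 0.0215, -1]
[-0.0, -0.0, 67.6, -0.1092, 0.2182, 0.0235, -1]
[-0.0, -0.0, 73.2, -0.1183, 0.2364, 0.0255, -1]
[-0.0, -0.0, 78.9, -0.1274, 0.2546, 0.0274, -1]
[-0.0, -0.0, 84.5, -0.1366, 0.2728, 0.0294, -1]
[-0.0, -0.0, 90.1, -0.1457, 0.291, 0.0313, -1]
```

View pics/crop0.png

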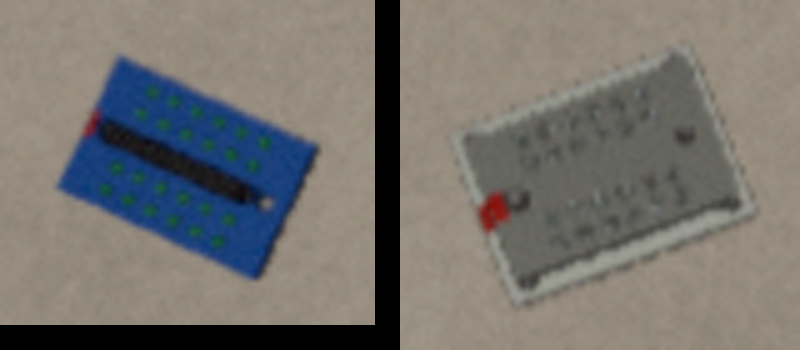

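The top crop shows the plate's red mark at crop (92,125), so its +y end faces world +y. The filler's red mark is at crop (493,210), also towards +y. That matches the networks: plate yaw is about -25° and filler yaw about +20.5°.

Call:
jog_arm:
  increments:
    - [0,0,6,-0.009,0.018,0.002,-1]
    - [0,0,12,-0.018,0.036,0.004,-1]
    - [0,0,18,-0.028,0.056,0.006,-1]
    - [0,0,24,-0.038,0.076,0.008,-1]
    - [0,0,30,-0.048,0.096,0.01,-1]
    - [0,0,36,-0.058,0.116,0.012,-1]
    - [0,0,42,-0.068,0.136,0.014,-1]
    - [0,0,48,-0.078,0.156,0.016,-1]

```text
t: 1.67
tool_pos: [0.3616, 0.4072, 0.2153]
ee_rot: [-0.0, 0.989, 0.147, 0.0]
force: [0.8, -1.3, 0.3]
width: 0.0852
```

```bash
python3 -c "
from h import *
s=state();print(yaw(),s['tool_pos'],s['joint_pos'],s['t'])
plan([.455,.29,.2],-25,8,-1)"
```

```text
(np.float64(16.85135536921256), array([ 3.14618892e-04,  2.10499754e-04, -9.99999928e-01])) [0.36155722 0.40722581 0.2153334 ] [ 6.04443702e-01 -6.84691428e-02 -1.06161131e-01  1.53272584e+00
 -5.59624645e-06  1.88112837e+00] 1.6667
total rotvec deg [-1.000e-02 -2.000e-02  4.185e+01] shift [0.0554 0.1393 0.0153] | per row 5.231420235115582 0.0188366977114007
[-0.0, -0.0, 5.2, 0.0069, 0.0174, 0.0019, -1]
[-0.0, -0.0, 10.5, 0.0139, 0.0348, 0.0038, -1]
[-0.0, -0.0, 15.7, 0.0208, 0.0522, 0.0058, -1]
[-0.0, -0.0, 20.9, 0.0277, 0.0696, 0.0077, -1]
[-0.0, -0.0, 26.2, 0.0347, 0.0871, 0.0096, -1]
[-0.0, -0.0, 31.4, 0.0416, 0.1045, 0.0115, -1]
[-0.0, -0.0, 36.6, 0.0485, 0.1219, 0.0134, -1]
[-0.0, -0.0, 41.9, 0.0554, 0.1393, 0.0153, -1]
```

Call:
jog_arm:
  increments:
    - [0,0,5.2,0.007,0.0175,0.002,-1]
    - [0,0,10.5,0.014,0.035,0.004,-1]
    - [0,0,15.7,0.021,0.052,0.006,-1]
    - [0,0,21,0.028,0.07,0.008,-1]
    - [0,0,26,0.035,0.087,0.01,-1]
    - [0,0,31.5,0.042,0.105,0.012,-1]
    - [0,0,36.6,0.049,0.122,0.014,-1]
    - [0,0,42,0.0555,0.139,0.015,-1]

```text
t: 2.33
tool_pos: [0.4555, 0.2895, 0.2002]
ee_rot: [-0.0, 0.976, -0.22, 0.0]
force: [1.6, 1.2, 0.9]
width: 0.0851
```

```bash
python3 - <<'E'
from h import *
np.set_printoptions(precision=4,suppress=True)
c=viewer.read_camera('wrist'); save(c,'w1'); np.savez('w1.npz',**{k:np.array(v) for k,v in c.items()})
s=state(); print(s['tool_pos'],yaw(),c['position'],rot(c['orientation']).as_matrix())
for q in ['cap_bar','hole_wide','hole_narrow','cap_plate']:
    r=viewer.tip_of(q,'wrist'); print(q,[(round(d['conf'],2),toW(c,d['centre'])) for d in r[:3]])
E
```

```text
[0.4572 0.2874 0.1999] (np.float64(-25.911236089748897), array([ 0.0009, -0.0009, -1.    ])) [0.4891 0.3594 0.3436] [[ 0.9033 -0.4088 -0.1298]
 [-0.429  -0.8604 -0.275 ]
 [ 0.0007  0.3041 -0.9526]]
cap_bar [(0.78, array([0.4762, 0.3073, 0.0431]))]
hole_wide [(0.91, array([0.4936, 0.3569, 0.0002])), (0.69, array([0.7679, 0.2656, 0.0012]))]
hole_narrow [(0.94, array([ 0.4538,  0.2623, -0.003 ]))]
cap_plate [(0.7, array([0.4796, 0.3097, 0.0034]))]
```

View pics/w1.png

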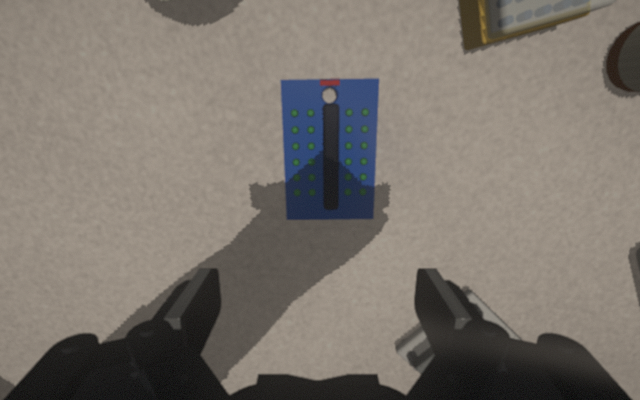

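The wrist view shows the plate almost square to the tool. The red mark is at (330,82), the wide hole at (330,96), and the bar runs from (331,105) to (331,208).

```bash
cat > m.py <<'E'
from h import *
np.set_printoptions(precision=4,suppress=True)
def bar(c,guess=(.478,.309),z0=0):
    P,ok=cloud(c); px=c['pixels']; hsv=cv2.cvtColor(px,cv2.COLOR_RGB2HSV)
    near=ok&(np.hypot(P[...,0]-guess[0],P[...,1]-guess[1])<.1)
    m=near&(P[...,2]>z0+.040)&(P[...,2]<z0+.058)&(np.hypot(P[...,0]-guess[0],P[...,1]-guess[1])<.06)
    q=P[m]; print('bar',m.sum(),cv2.minAreaRect(q[:,:2].astype(np.float32)*1000),np.median(q[:,2]))
    b=near&(hsv[...,0]>95)&(hsv[...,0]<130)&(hsv[...,1]>120)&(abs(P[...,2]-z0-.016)<.007)
    q=P[b]; print('blue',b.sum(),cv2.minAreaRect(q[:,:2].astype(np.float32)*1000),np.median(q[:,2]))
if __name__=='__main__':
    bar(dict(np.load('w1.npz')))
    plan([.478,.309,.1],-25.2,6,-1)
E
python3 m.py
```

```text
bar 1663 ((478.4863586425781, 308.8023681640625), (93.04420471191406, 13.773383140563965), 65.02277374267578) 0.050629034474765855
blue 8302 ((478.47344970703125, 308.96429443359375), (133.36825561523438, 87.59062957763672), 65.30259704589844) 0.016900547122982917
total rotvec deg [-0.03  0.    0.16] shift [ 0.0133 -0.0265  0.1004] | per row 0.026424123120029952 0.01745365816895222
[-0.0, 0.0, 0.0, 0.0022, -0.0044, 0.0167, -1]
[-0.0, 0.0, 0.1, 0.0044, -0.0088, 0.0335, -1]
[-0.0, 0.0, 0.1, 0.0067, -0.0132, 0.0502, -1]
[-0.0, 0.0, 0.1, 0.0089, -0.0177, 0.067, -1]
[-0.0, 0.0, 0.1, 0.0111, -0.0221, 0.0837, -1]
[-0.0, 0.0, 0.2, 0.0133, -0.0265, 0.1004, -1]
```

Call:
jog_arm:
  increments:
    - [0,0,0,0.004,-0.008,0.02,-1]
    - [0,0,0,0.009,-0.017,0.045,-1]
    - [0,0,0,0.0133,-0.0265,0.07,-1]
    - [0,0,0,0.0133,-0.0265,0.09,-1]
    - [0,0,0,0.0133,-0.0265,0.1,-1]
    - [0,0,0,0.0133,-0.0265,0.1,-1]

```text
t: 3.08
tool_pos: [0.4759, 0.3091, 0.0979]
ee_rot: [0.001, 0.976, -0.216, -0.002]
force: [0.2, 0.1, 0.5]
width: 0.0856
```

```bash
python3 - <<'E'
from m import *
c=viewer.read_camera('wrist'); save(c,'w2'); np.savez('w2.npz',**{k:np.array(v) for k,v in c.items()})
bar(c)
print(state()['tool_pos'],yaw(),state()['force'])
plan([.4785,.3088,.025],-24.8,5,-1)
E
```

```text
bar 3251 ((478.71026611328125, 309.37860107421875), (93.57390594482422, 14.013277053833008), 65.34551239013672) 0.05062765499934904
blue 15370 ((478.60235595703125, 309.36846923828125), (134.7430419921875, 88.63704681396484), 65.6407699584961) 0.016899175710296047
[0.4768 0.3093 0.0999] (np.float64(-24.954407927361686), array([-0.0016, -0.0001, -1.    ])) [ 0.5916 -0.7223  0.4343]
total rotvec deg [ 0.04  0.08 -0.15] shift [ 0.0018 -0.0003  0.0749] | per row 0.035903924435816074 0.014988783751737117
[0.0, 0.0, -0.0, 0.0004, -0.0001, 0.015, -1]
[0.0, 0.0, -0.1, 0.0007, -0.0001, 0.03, -1]
[0.0, 0.0, -0.1, 0.0011, -0.0002, 0.045, -1]
[0.0, 0.1, -0.1, 0.0015, -0.0003, 0.0599, -1]
[0.0, 0.1, -0.2, 0.0018, -0.0003, 0.0749, -1]
```

View pics/w2.png

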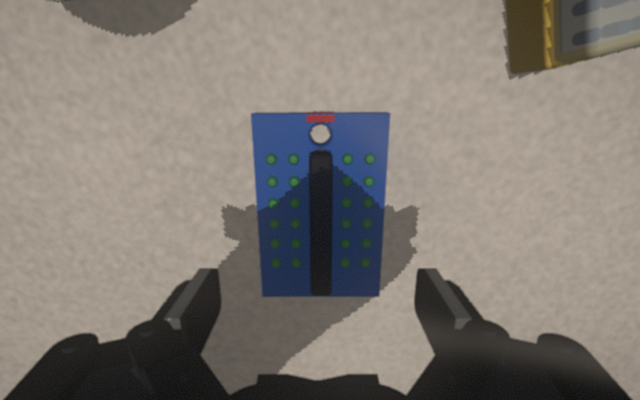

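The plate is centred between the fingers, with the bar at column 321, so I'm going down.

Call:
jog_arm:
  increments:
    - [0,0,0,0.001,0,0.015,-1]
    - [0,0,0,0.0015,-0.0005,0.03,-1]
    - [0,0,0,0.0015,-0.0005,0.045,-1]
    - [0,0,0,0.0015,-0.0005,0.06,-1]
    - [0,0,0,0.0015,-0.0005,0.07,-1]
    - [0,0,0,0.0015,-0.0005,0.0745,-1]
    - [0,0,0,0.0015,-0.0005,0.0745,-1]

```text
t: 3.72
tool_pos: [0.4782, 0.3091, 0.0255]
ee_rot: [0.0, 0.976, -0.216, -0.001]
force: [-1.5, -0.3, 0.0]
width: 0.0853
```

```bash
python3 - <<'E'
from m import *
print(state()['tool_pos'],yaw(),state()['force'])
plan([.4787,.3092,.025],-24.7,1,-1)
E
```

```text
[0.4782 0.3091 0.0255] (np.float64(-24.936672512088602), array([-0.0018, -0.0002, -1.    ])) [-1.5217 -0.3085  0.0135]
total rotvec deg [ 0.05  0.09 -0.24] shift [ 0.0005 -0.0003  0.0005] | per row 0.25732573800526765 0.0007690508117165243
[0.1, 0.1, -0.2, 0.0005, -0.0003, 0.0005, -1]
```

Call:
jog_arm:
  increments:
    - [0.05,0.1,-0.2,0.0005,-0.0003,0.0003,-0.2]
    - [0.05,0.1,-0.2,0.0005,-0.0003,0.0003,0.3]
    - [0.05,0.1,-0.2,0.0005,-0.0003,0.0003,0.6]
    - [0.05,0.1,-0.2,0.0005,-0.0003,0.0003,1]
    - [0.05,0.1,-0.2,0.0005,-0.0003,0.0003,1]
    - [0.05,0.1,-0.2,0.0005,-0.0003,0.0003,1]
    - [0.05,0.1,-0.2,0.0005,-0.0003,0.0003,1]
    - [0.05,0.1,-0.2,0.0005,-0.0003,0.0003,1]

```text
t: 4.38
tool_pos: [0.479, 0.3093, 0.0257]
ee_rot: [-0.0, 0.977, -0.214, 0.0]
force: [-0.6, -0.3, 4.2]
width: 0.0129
```

```bash
python3 - <<'E'
from m import *
s=state();print(s['tool_pos'],yaw(),s['force'],s['width'])
c=viewer.read_camera('wrist'); save(c,'w3'); np.savez('w3.npz',**{k:np.array(v) for k,v in c.items()})
bar(c)
E
```

```text
[0.479  0.3093 0.0257] (np.float64(-24.73401423152914), array([ 0.0008,  0.0001, -1.    ])) [-0.5874 -0.3282  4.1712] 0.012893946757558993
bar 8066 ((481.7151794433594, 311.5627136230469), (87.09825134277344, 38.71823501586914), 80.912109375) 0.05060434947503455
blue 20743 ((479.7888488769531, 309.1751708984375), (135.22299194335938, 89.4023208618164), 65.49103546142578) 0.016880568159349296
```

View pics/w3.png

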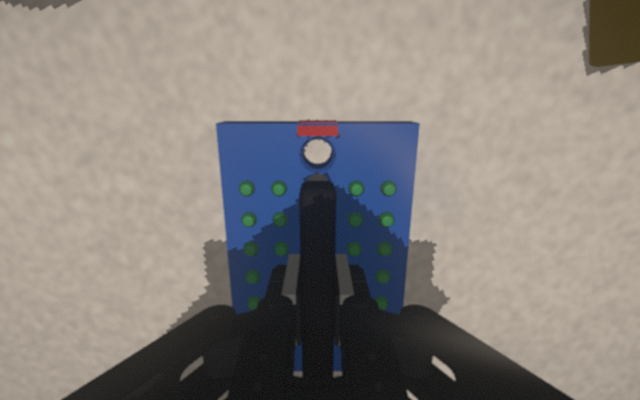

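The grip is good: the opening is 12.9 mm on the bar and the plate is square to the tool, with the wide hole at (318,152). I'll lift it slowly.

Call:
jog_arm:
  increments:
    - [0,0,0,0,0,-0.003,1]
    - [0,0,0,0,0,-0.008,1]
    - [0,0,0,0,0,-0.016,1]
    - [0,0,0,0,0,-0.028,1]
    - [0,0,0,0,0,-0.042,1]
    - [0,0,0,0,0,-0.056,1]
    - [0,0,0,0,0,-0.068,1]
    - [0,0,0,0,0,-0.075,1]

```text
t: 5.1
tool_pos: [0.4798, 0.3096, 0.1032]
ee_rot: [-0.001, 0.977, -0.214, 0.001]
force: [0.7, -0.4, -3.3]
width: 0.0128
```

```bash
cat > hole.py <<'E'
from h import *
def raypt(c,uv,z):
    K=np.array([[c['fx'],0,c['cx']],[0,c['fy'],c['cy']],[0,0,1.]])
    n=cv2.undistortPoints(np.array(uv,float).reshape(-1,1,2),K,np.array(c['distortion'],float)).reshape(-1,2)
    d=rot(c['orientation']).apply(np.c_[n,np.ones(len(n))]); o=np.array(c['position'])
    return o+d*((z-o[2])/d[:,2])[:,None]
def plate_pose(c,s):
    """fit plate top plane and pose in tool frame from wrist picture"""
    P,ok=cloud(c); hsv=cv2.cvtColor(c['pixels'],cv2.COLOR_RGB2HSV)
    r=rot(s['ee_rot']); Pt=r.inv().apply((P-np.array(s['tool_pos'])).reshape(-1,3)).reshape(P.shape)
    b=ok&(hsv[...,0]>95)&(hsv[...,0]<130)&(hsv[...,1]>120)&(abs(Pt[...,2]-.009)<.012)&(np.abs(Pt[...,0])<.07)&(np.abs(Pt[...,1])<.09)
    q=Pt[b]; A=np.c_[q[:,:2],np.ones(len(q))]; co,*_=np.linalg.lstsq(A,q[:,2],rcond=None)
    print('n',b.sum(),'plane tilt deg (x,y)',np.degrees(co[:2]).round(2),'top z in tool at TCP %.4f'%co[2])
    print('x range',np.percentile(q[:,0],[.3,99.7]).round(4),'y min',np.percentile(q[:,1],[.3,99.7]).round(4))
    # far edge (tool -y) fit: for x columns min y
    xs=np.linspace(-.038,.038,20); ys=[]
    for x in xs:
        k=np.abs(q[:,0]-x)<.002; ys.append(np.percentile(q[k,1],2) if k.any() else np.nan)
    ys=np.array(ys); g=np.isfinite(ys); e=np.polyfit(xs[g],ys[g],1); print('edge y at 0 %.4f yaw deg %.2f'%(e[1],np.degrees(e[0])))
    # side edges
    for sg in (-1,1):
        yy=np.linspace(-.06,-.02,12); xx=[np.percentile(sg*q[np.abs(q[:,1]-y)<.002,0],98) if (np.abs(q[:,1]-y)<.002).any() else np.nan for y in yy]
        e=np.polyfit(yy,sg*np.array(xx),1); print('side',sg,'x at y=-.04 %.4f'%np.polyval(e,-.04),'yaw %.2f'%-np.degrees(e[0]))
    return co
E
python3 - <<'E'
from hole import *
c=viewer.read_camera('wrist'); save(c,'w4'); np.savez('w4.npz',**{k:np.array(v) for k,v in c.items()})
s=state(); print(s['tool_pos'],yaw(),s['force'],s['torque'],s['width'])
plate_pose(c,s)
E
```

```text
[0.48021649 0.30975392 0.10397282] (np.float64(-24.736191374445212), array([ 0.00411792,  0.00130129, -0.99999067])) [ 1.92322805  0.10252577 -2.2914609 ] [ 0.01580589 -0.06296117  0.00625803] 0.013341165513116903
n 20576 plane tilt deg (x,y) [ 0.05 -0.11] top z in tool at TCP 0.0096
x range [-0.0439  0.0442] y min [-0.0672  0.0647]
edge y at 0 -0.0637 yaw deg 4.19
side -1 x at y=-.04 -0.0430 yaw 0.47
side 1 x at y=-.04 0.0387 yaw -19.43
```

View pics/w4.png

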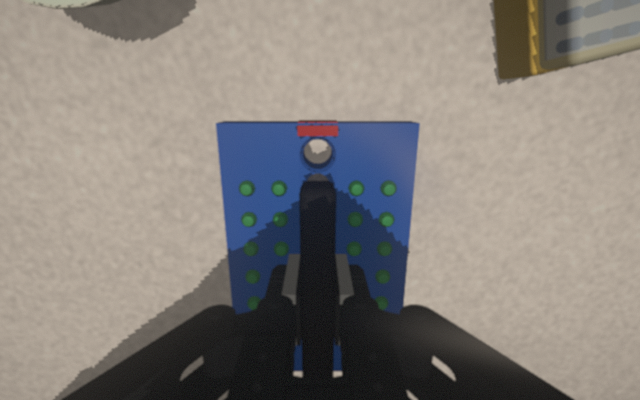

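```bash
cat >> hole.py <<'E'
def hole_tool(c,s,show=False):
    hsv=cv2.cvtColor(c['pixels'],cv2.COLOR_RGB2HSV)
    blue=((hsv[...,0]>95)&(hsv[...,0]<130)&(hsv[...,1]>120)).astype(np.uint8)
    sub=1-blue[125:175,290:346]
    n,l,st,ce=cv2.connectedComponentsWithStats(sub)
    r=rot(s['ee_rot']); p0=np.array(s['tool_pos'])
    for i in range(1,n):
        if 150<st[i,4]<2500:
            cn,_=cv2.findContours((l==i).astype(np.uint8),cv2.RETR_EXTERNAL,cv2.CHAIN_APPROX_NONE)
            pts=cn[0].reshape(-1,2)+[290,125]
            top=p0+r.apply([0,0,.0097])  # plate top
            W=raypt(c,pts,top[2]); T=r.inv().apply(W-p0)
            (x,y),rad=cv2.minEnclosingCircle((T[:,:2]*1000).astype(np.float32))
            print('comp',st[i],'tool-frame mm',round(x,2),round(y,2),'r',round(rad,2),'mean',(T[:,:2].mean(0)*1000).round(2))
E
python3 - <<'E'
from hole import *
c=dict(np.load('w4.npz')); hole_tool(c,state())
im=cv2.cvtColor(c['pixels'],cv2.COLOR_RGB2BGR)[100:200,270:370]
cv2.imwrite('pics/w4c.png',cv2.resize(im,None,fx=5,fy=5,interpolation=cv2.INTER_NEAREST))
plan([.6,-.17,.22],20.6,24,1)
E
```

```text
comp [   6    0   44   40 1178] tool-frame mm 0.06 -60.0 r 11.31 mean [  0.17 -59.73]
total rotvec deg [ -0.09  -0.24 -45.34] shift [ 0.3099  0.3853 -0.1162] | per row 1.8890235449454826 0.02116298432714042
[-0.0, -0.0, -1.9, 0.0129, 0.0161, -0.0048, 1]
[-0.0, -0.0, -3.8, 0.0258, 0.0321, -0.0097, 1]
[-0.0, -0.0, -5.7, 0.0387, 0.0482, -0.0145, 1]
[-0.0, -0.0, -7.6, 0.0517, 0.0642, -0.0194, 1]
[-0.0, -0.0, -9.4, 0.0646, 0.0803, -0.0242, 1]
[-0.0, -0.1, -11.3, 0.0775, 0.0963, -0.029, 1]
[-0.0, -0.1, -13.2, 0.0904, 0.1124, -0.0339, 1]
[-0.0, -0.1, -15.1, 0.1033, 0.1284, -0.0387, 1]
[-0.0, -0.1, -17.0, 0.1162, 0.1445, -0.0436, 1]
[-0.0, -0.1, -18.9, 0.1291, 0.1605, -0.0484, 1]
[-0.0, -0.1, -20.8, 0.142, 0.1766, -0.0532, 1]
[-0.0, -0.1, -22.7, 0.155, 0.1926, -0.0581, 1]
[-0.0, -0.1, -24.6, 0.1679, 0.2087, -0.0629, 1]
[-0.0, -0.1, -26.4, 0.1808, 0.2247, -0.0678, 1]
[-0.1, -0.1, -28.3, 0.1937, 0.2408, -0.0726, 1]
[-0.1, -0.2, -30.2, 0.2066, 0.2569, -0.0774, 1]
[-0.1, -0.2, -32.1, 0.2195, 0.2729, -0.0823, 1]
[-0.1, -0.2, -34.0, 0.2324, 0.289, -0.0871, 1]
[-0.1, -0.2, -35.9, 0.2453, 0.305, -0.092, 1]
[-0.1, -0.2, -37.8, 0.2583, 0.3211, -0.0968, 1]
[-0.1, -0.2, -39.7, 0.2712, 0.3371, -0.1016, 1]
[-0.1, -0.2, -41.6, 0.2841, 0.3532, -0.1065, 1]
[-0.1, -0.2, -43.4, 0.297, 0.3692, -0.1113, 1]
[-0.1, -0.2, -45.3, 0.3099, 0.3853, -0.1162, 1]
```

View pics/w4c.png

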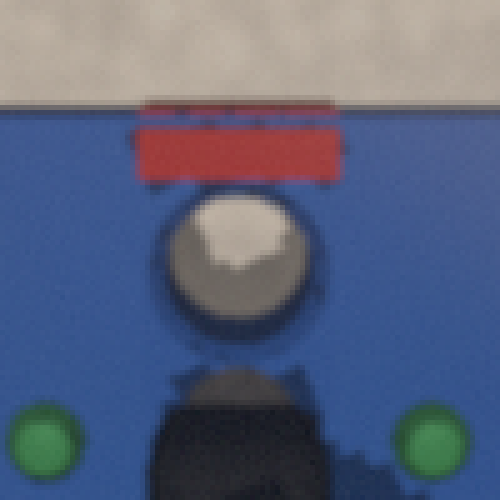

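```bash
python3 - <<'E'
from hole import *
c=dict(np.load('w4.npz')); s=state(); r=rot(s['ee_rot']);p0=np.array(s['tool_pos'])
z=(p0+r.apply([0,0,.0097]))[2]
T=r.inv().apply(raypt(c,[[317.8,153.2],[301,153],[335,153],[318,137],[318,170],[318,122],[217.5,123],[418.5,123],[235,312],[405,308]],z)-p0)
print((T*1000).round(2))
E
```

```text
[[  0.42 -53.96   9.86]
 [ -7.22 -54.05   9.83]
 [  8.23 -54.05   9.88]
 [  0.5  -61.2    9.88]
 [  0.51 -46.22   9.84]
 [  0.5  -67.71   9.9 ]
 [-43.85 -67.24   9.76]
 [ 44.92 -67.23  10.04]
 [-43.31  29.92   9.47]
 [ 46.44  27.65   9.77]]
```

Call:
jog_arm:
  increments:
    - [0,0,-1,0.005,0.006,-0.003,1]
    - [0,0,-3,0.015,0.018,-0.008,1]
    - [0,0,-5,0.027,0.033,-0.014,1]
    - [0,0,-7,0.04,0.05,-0.02,1]
    - [0,0,-9,0.053,0.066,-0.026,1]
    - [0,0,-11,0.066,0.082,-0.032,1]
    - [0,0,-13,0.079,0.098,-0.038,1]
    - [0,0,-15,0.092,0.114,-0.044,1]

```text
t: 5.82
tool_pos: [0.5158, 0.1667, 0.1479]
ee_rot: [-0.001, 0.996, -0.084, 0.002]
force: [0.3, 0.1, -3.0]
width: 0.013
```

```bash
python3 - <<'E'
from hole import *
s=state(); print(s['tool_pos'],yaw(),s['force'],s['torque'],s['width'])
plan([.6,-.17,.22],20.6,16,1)
E
```

```text
[0.51579358 0.16669006 0.14786739] (np.float64(-9.631047585877193), array([ 0.00356015,  0.00126467, -0.99999286])) [ 0.27337405  0.13102732 -3.03597538] [ 0.01790361 -0.06179625 -0.02243117] 0.012974414752574793
total rotvec deg [ -0.05  -0.21 -30.23] shift [ 0.1396  0.3177 -0.0723] | per row 1.8894769021822577 0.022154820058988604
[-0.0, -0.0, -1.9, 0.0087, 0.0199, -0.0045, 1]
[-0.0, -0.0, -3.8, 0.0174, 0.0397, -0.009, 1]
[-0.0, -0.0, -5.7, 0.0262, 0.0596, -0.0135, 1]
[-0.0, -0.1, -7.6, 0.0349, 0.0794, -0.0181, 1]
[-0.0, -0.1, -9.4, 0.0436, 0.0993, -0.0226, 1]
[-0.0, -0.1, -11.3, 0.0523, 0.1191, -0.0271, 1]
[-0.0, -0.1, -13.2, 0.0611, 0.139, -0.0316, 1]
[-0.0, -0.1, -15.1, 0.0698, 0.1589, -0.0361, 1]
[-0.0, -0.1, -17.0, 0.0785, 0.1787, -0.0406, 1]
[-0.0, -0.1, -18.9, 0.0872, 0.1986, -0.0452, 1]
[-0.0, -0.1, -20.8, 0.096, 0.2184, -0.0497, 1]
[-0.0, -0.2, -22.7, 0.1047, 0.2383, -0.0542, 1]
[-0.0, -0.2, -24.6, 0.1134, 0.2582, -0.0587, 1]
[-0.0, -0.2, -26.5, 0.1221, 0.278, -0.0632, 1]
[-0.0, -0.2, -28.3, 0.1309, 0.2979, -0.0677, 1]
[-0.1, -0.2, -30.2, 0.1396, 0.3177, -0.0723, 1]
```

Seen in the tool frame, the wide hole is at (0.4, -54.0) mm, so the plate is centred on the tool axis to within 0.5 mm. I'll carry on to a viewing pose past the filler.

Call:
jog_arm:
  increments:
    - [0,0,-2,0.009,0.02,-0.005,1]
    - [0,0,-4,0.018,0.041,-0.01,1]
    - [0,0,-6,0.027,0.062,-0.015,1]
    - [0,0,-8,0.036,0.083,-0.02,1]
    - [0,0,-10,0.046,0.104,-0.025,1]
    - [0,0,-12,0.055,0.125,-0.03,1]
    - [0,-0.1,-14,0.064,0.146,-0.035,1]
    - [0,-0.1,-16,0.073,0.167,-0.04,1]

```text
t: 6.48
tool_pos: [0.5596, -0.0113, 0.1876]
ee_rot: [-0.001, 0.998, 0.056, 0.001]
force: [0.6, 0.3, -4.1]
width: 0.0132
```

```bash
python3 - <<'E'
from hole import *
s=state(); print(s['tool_pos'],yaw(),s['force'],s['torque'],s['width'])
plan([.6,-.17,.22],20.6,8,1)
E
```

```text
[ 0.5595739 -0.011306   0.1876437] (np.float64(6.462342655500743), array([ 0.00106439,  0.00152275, -0.99999827])) [ 0.59391367  0.29402182 -4.11046391] [ 0.0062695  -0.04507346 -0.00568036] 0.01317992920708954
total rotvec deg [ -0.07  -0.08 -14.14] shift [ 0.0223  0.1622 -0.0326] | per row 1.7672508747134983 0.02086601036180084
[-0.0, -0.0, -1.8, 0.0028, 0.0203, -0.0041, 1]
[-0.0, -0.0, -3.5, 0.0056, 0.0405, -0.0081, 1]
[-0.0, -0.0, -5.3, 0.0084, 0.0608, -0.0122, 1]
[-0.0, -0.0, -7.1, 0.0112, 0.0811, -0.0163, 1]
[-0.0, -0.0, -8.8, 0.014, 0.1014, -0.0203, 1]
[-0.1, -0.1, -10.6, 0.0168, 0.1216, -0.0244, 1]
[-0.1, -0.1, -12.4, 0.0196, 0.1419, -0.0285, 1]
[-0.1, -0.1, -14.1, 0.0223, 0.1622, -0.0326, 1]
```

Call:
jog_arm:
  increments:
    - [0,0,-2,0.003,0.02,-0.004,1]
    - [0,0,-4,0.006,0.042,-0.009,1]
    - [0,0,-6,0.009,0.064,-0.014,1]
    - [0,0,-8,0.012,0.086,-0.018,1]
    - [0,0,-10,0.015,0.108,-0.023,1]
    - [0,0,-12,0.018,0.13,-0.027,1]
    - [0,-0.1,-13.5,0.021,0.15,-0.03,1]
    - [0,-0.1,-14.1,0.022,0.162,-0.033,1]

```text
t: 7.15
tool_pos: [0.5998, -0.1719, 0.2199]
ee_rot: [-0.001, 0.984, 0.179, -0.001]
force: [1.0, 0.4, -3.5]
width: 0.0128
```

Call:
jog_arm:
  increments:
    - [0,0,0,0,0,0,1]
    - [0,0,0,0,0,0,1]
    - [0,0,0,0,0,0,1]

```text
t: 7.4
tool_pos: [0.5995, -0.1713, 0.2193]
ee_rot: [-0.001, 0.984, 0.178, -0.001]
force: [-0.5, -0.6, -2.8]
width: 0.013
```

```bash
python3 - <<'E'
from hole import *
np.set_printoptions(precision=4,suppress=True)
s=state(); print(s['tool_pos'],yaw(),s['force'],s['torque'],s['width'],s['qvel'])
c=viewer.read_camera('wrist'); save(c,'w5'); np.savez('w5.npz',**{k:np.array(v) for k,v in c.items()})
for q in ['dowel_thick','dowel_thin','seat']:
    print(q,[(round(d['conf'],2),toW(c,d['centre'])) for d in viewer.tip_of(q,'wrist')[:2]])
P,ok=cloud(c)
for z0,z1 in [(.042,.051),(.057,.07)]:
    k=ok&(P[...,2]>z0)&(P[...,2]<z1)&(np.hypot(P[...,0]-.531,P[...,1]-.006)<.095); q=P[k]
    print(k.sum(),cv2.minAreaRect(q[:,:2].astype(np.float32)*1000),np.median(q[:,2]))
for s_ in (1,-1):
    w=q[(s_*(q[:,1]-.006))>0]; print(len(w),w.mean(0),w.max(0),w.min(0))
E
```

```text
[ 0.5995 -0.1713  0.2193] (np.float64(20.56472180146211), array([-0.0022,  0.0017, -1.    ])) [-0.4798 -0.5658 -2.7765] [-0.0061 -0.0094 -0.0188] 0.013045023127923426 [ 0.0123 -0.0097 -0.0053 -0.0004 -0.0002 -0.0025]
dowel_thick []
dowel_thin [(0.81, array([ 0.5516, -0.0488,  0.0639])), (0.38, array([ 0.5984, -0.1716,  0.2381]))]
seat [(0.69, array([ 0.4425, -0.269 , -0.0001]))]
5053 ((550.38720703125, -42.61552810668945), (92.72111511230469, 36.09124755859375), 20.430381774902344) 0.04675996045147274
92 ((550.6392211914062, -43.20669174194336), (7.2823381423950195, 7.170065879821777), 20.947771072387695) 0.06286494200176945<stdin>:12: RuntimeWarning: Mean of empty slice.
  ret = um.true_divide(
Traceback (most recent call last):
ValueError: zero-size array to reduction operation maximum which has no identity
```

View pics/w5.png

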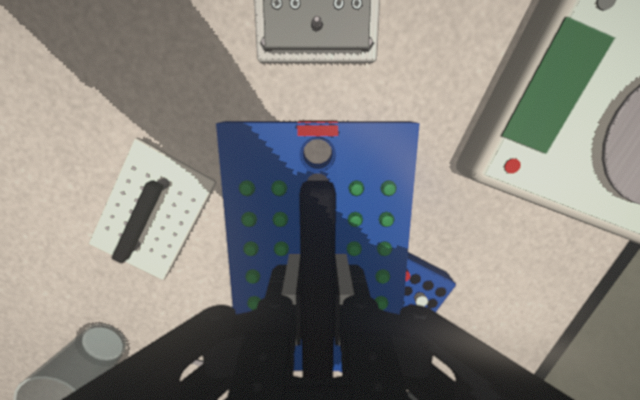

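The wrist view shows the thin dowel at (317,22) and the empty plate edge at row 122. The dowel comes out at (0.5506, -0.0432), which matches the top view. I'll step 0.11 m towards the filler to see the thick dowel.

Call:
jog_arm:
  increments:
    - [0,0,0,0,-0.008,0,1]
    - [0,0,0,0,-0.024,0,1]
    - [0,0,0,0,-0.042,0,1]
    - [0,0,0,0,-0.06,0,1]
    - [0,0,0,0,-0.078,0,1]
    - [0,0,0,0,-0.094,0,1]
    - [0,0,0,0,-0.105,0,1]
    - [0,0,0,0,-0.11,0,1]

```text
t: 8.27
tool_pos: [0.5604, -0.0663, 0.2203]
ee_rot: [-0.001, 0.984, 0.18, -0.0]
force: [-0.3, -0.6, -3.3]
width: 0.0126
```

Call:
jog_arm:
  increments:
    - [0,0,0,0,0,0,1]
    - [0,0,0,0,0,0,1]
    - [0,0,0,0,0,0,1]

```text
t: 8.52
tool_pos: [0.5606, -0.0668, 0.2203]
ee_rot: [-0.001, 0.984, 0.18, -0.0]
force: [-0.2, -0.6, -3.2]
width: 0.013
```

```bash
python3 - <<'E'
from hole import *
np.set_printoptions(precision=4,suppress=True)
s=state(); print(s['tool_pos'],yaw(),s['force'],s['torque'],s['width'])
c=viewer.read_camera('wrist'); save(c,'w6'); np.savez('w6.npz',**{k:np.array(v) for k,v in c.items()})
for q in ['dowel_thick']:
    print(q,[(round(d['conf'],2),toW(c,d['centre'])) for d in viewer.tip_of(q,'wrist')[:2]])
P,ok=cloud(c)
for z0,z1 in [(.042,.051),(.055,.07),(.062,.07)]:
    k=ok&(P[...,2]>z0)&(P[...,2]<z1)&(np.hypot(P[...,0]-.531,P[...,1]-.006)<.095); q=P[k]
    print(k.sum(),cv2.minAreaRect(q[:,:2].astype(np.float32)*1000),np.median(q[:,2]), q.mean(0))
E
```

```text
[ 0.5606 -0.0668  0.2203] (np.float64(20.69113235715367), array([-0.001,  0.001, -1.   ])) [-0.2307 -0.6276 -3.1503] [ 0.0245 -0.0138  0.0087] 0.012951267737480836
dowel_thick [(0.81, array([0.5124, 0.0643, 0.0663]))]
11929 ((528.7568969726562, 13.54766845703125), (91.43767547607422, 131.7830352783203), 20.43927001953125) 0.04691569335662721 [0.523  0.0307 0.0469]
262 ((530.3818359375, 8.662277221679688), (10.665278434753418, 116.00712585449219), 19.522104263305664) 0.0629390824439999 [0.5222 0.0329 0.0629]
158 ((531.0199584960938, 8.812088012695312), (9.634230613708496, 115.11860656738281), 20.676132202148438) 0.0649638268090253 [0.5213 0.0352 0.0649]
```

View pics/w6.png

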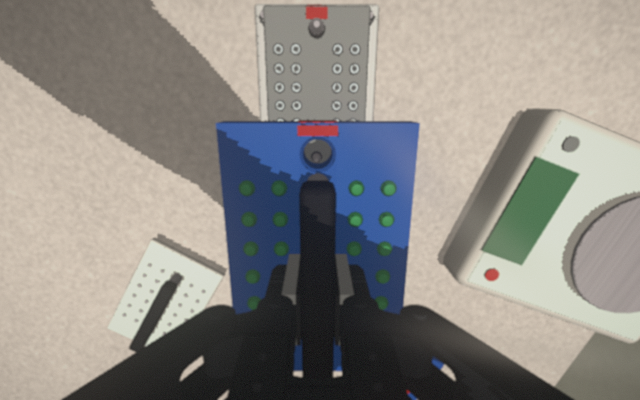

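The thick dowel shows at (317,28) beside the filler's red mark, and the red marks line up. The thin dowel is visible through the plate's wide hole at (317,155).

```bash
python3 - <<'E'
from hole import *
np.set_printoptions(precision=4,suppress=True)
for n in ['w5','w6']:
    c=dict(np.load(n+'.npz')); P,ok=cloud(c)
    for z0 in (.055,.060,.0635):
        k=ok&(P[...,2]>z0)&(P[...,2]<.07)&(np.hypot(P[...,0]-.531,P[...,1]-.006)<.095); q=P[k]
        for sg in (1,-1):
            w=q[sg*(q[:,1]-.006)>0]
            if len(w)>3: 
                ce,r=cv2.minEnclosingCircle(w[:,:2].astype(np.float32)*1000); print(n,z0,'thick' if sg>0 else 'thin',len(w),w.mean(0),np.array(ce),r)
E
```

```text
w5 0.055 thin 98 [ 0.5509 -0.0437  0.0627] [550.6129 -42.8384] 3.948984146118164
w5 0.06 thin 79 [ 0.5508 -0.0435  0.0639] [550.6718 -42.927 ] 3.843698740005493
w5 0.0635 thin 43 [ 0.5506 -0.0432  0.0657] [550.5925 -43.2563] 2.8298184871673584
w6 0.055 thick 197 [0.513  0.0575 0.0629] [512.6268  58.474 ] 6.004350185394287
w6 0.055 thin 65 [ 0.5502 -0.0418  0.0628] [550.4025 -42.5302] 3.8988287448883057
w6 0.06 thick 163 [0.5129 0.0579 0.0639] [512.7316  58.4051] 5.604308605194092
w6 0.06 thin 55 [ 0.5503 -0.0421  0.0637] [550.2399 -42.3368] 3.7516403198242188
w6 0.0635 thick 85 [0.5128 0.0582 0.0658] [513.1417  58.4691] 4.387035369873047
w6 0.0635 thin 27 [ 0.5504 -0.0424  0.0657] [550.2954 -42.5271] 2.866701602935791
```

```bash
python3 - <<'E'
from hole import *
plan([.5312,.0076,.115],20.5,8,1)
E
```

```text
total rotvec deg [-0.09  0.04  0.17] shift [-0.0011 -0.08    0.1053] | per row 0.02435363517262224 0.016527627365786883
[-0.0, 0.0, 0.0, -0.0001, -0.01, 0.0132, 1]
[-0.0, 0.0, 0.0, -0.0003, -0.02, 0.0263, 1]
[-0.0, 0.0, 0.1, -0.0004, -0.03, 0.0395, 1]
[-0.0, 0.0, 0.1, -0.0006, -0.04, 0.0526, 1]
[-0.1, 0.0, 0.1, -0.0007, -0.05, 0.0658, 1]
[-0.1, 0.0, 0.1, -0.0008, -0.06, 0.079, 1]
[-0.1, 0.0, 0.1, -0.001, -0.07, 0.0921, 1]
[-0.1, 0.0, 0.2, -0.0011, -0.08, 0.1053, 1]
```

Horizontal first, then down.

Call:
jog_arm:
  increments:
    - [0,0,0,0,-0.008,0.005,1]
    - [0,0,0,0,-0.022,0.015,1]
    - [0,0,0.1,-0.001,-0.038,0.03,1]
    - [0,0,0.1,-0.001,-0.054,0.048,1]
    - [-0.1,0,0.2,-0.001,-0.068,0.066,1]
    - [-0.1,0,0.2,-0.001,-0.077,0.084,1]
    - [-0.1,0,0.2,-0.001,-0.08,0.098,1]
    - [-0.1,0,0.2,-0.001,-0.08,0.105,1]

```text
t: 9.28
tool_pos: [0.5297, 0.0089, 0.1127]
ee_rot: [-0.001, 0.984, 0.178, -0.002]
force: [-0.1, 0.2, -3.5]
width: 0.0132
```

Call:
jog_arm:
  increments:
    - [0,0,0,0,0,0,1]
    - [0,0,0,0,0,0,1]
    - [0,0,0,0,0,0,1]

```text
t: 9.53
tool_pos: [0.5302, 0.0084, 0.1135]
ee_rot: [-0.0, 0.984, 0.178, -0.001]
force: [0.1, -0.3, -2.8]
width: 0.0125
```

```bash
python3 - <<'E'
from hole import *
np.set_printoptions(precision=4,suppress=True)
s=state(); print(s['tool_pos'],yaw(),s['force'],s['torque'],s['width'])
c=viewer.read_camera('wrist'); save(c,'w7'); np.savez('w7.npz',**{k:np.array(v) for k,v in c.items()})
im=cv2.cvtColor(c['pixels'],cv2.COLOR_RGB2BGR)[90:200,250:390]
cv2.imwrite('pics/w7c.png',cv2.resize(im,None,fx=5,fy=5,interpolation=cv2.INTER_NEAREST))
plan([.5312,.0076,.094],20.5,1,1)
E
```

```text
[0.5302 0.0084 0.1135] (np.float64(20.47930572759115), array([-0.0027,  0.0002, -1.    ])) [ 0.1225 -0.2974 -2.764 ] [-0.0352 -0.0275 -0.0118] 0.01245565144332401
total rotvec deg [-0.05  0.11 -0.02] shift [0.0005 0.001  0.0198] | per row 0.12420423473961567 0.01985033910011805
[-0.0, 0.1, -0.0, 0.0005, 0.001, 0.0198, 1]
```

View pics/w7c.png

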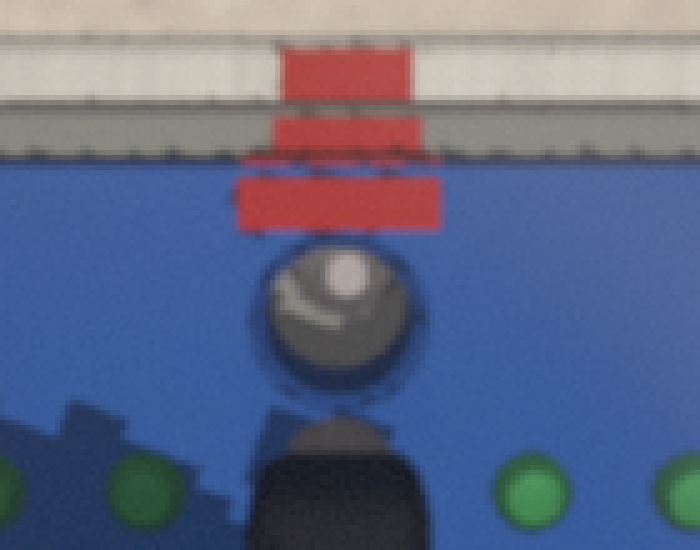

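The dowel nose shows through the wide hole at (319.8,144.8). I'll work out the offset from it.

```bash
python3 - <<'E'
from hole import *
c=dict(np.load('w7.npz')); s=state(); r=rot(s['ee_rot']);p0=np.array(s['tool_pos'])
D=raypt(c,[[319.8,144.8]],.066); print('dowel world',D, 'tool mm',(r.inv().apply(D-p0)*1000).round(2))
zt=(p0+r.apply([0,0,.0097]))[2]
H=raypt(c,[[317.8,153.4]],zt); print('hole tool',(r.inv().apply(H-p0)*1000).round(2))
P,ok=cloud(c); print(P[144,319:322])
a=np.radians(110.5); print('pred thick', [.5316+.054*np.cos(a), .0077+.054*np.sin(a)])
E
```

```text
dowel world [[0.51304927 0.05847976 0.066     ]] tool mm [[  1.35 -52.98  47.86]]
hole tool [[  0.19 -53.97   9.74]]
[[0.51242035 0.05886235 0.06705221]
 [0.51298111 0.0589767  0.0663371 ]
 [0.51349936 0.05919524 0.06652324]]
pred thick [np.float64(0.5126888014119887), np.float64(0.058280298219413475)]
```

Call:
jog_arm:
  increments:
    - [0,0.1,0,0.0004,0.0005,0.003,1]
    - [0,0.1,0,0.0008,0.001,0.007,1]
    - [0,0.1,0,0.0008,0.001,0.012,1]
    - [0,0.1,0,0.0008,0.001,0.015,1]
    - [0,0.1,0,0.0008,0.001,0.016,1]
    - [0,0.1,0,0.0008,0.001,0.016,1]
    - [0,0.1,0,0.0008,0.001,0.016,1]

```text
t: 10.17
tool_pos: [0.5314, 0.0077, 0.0977]
ee_rot: [-0.0, 0.984, 0.178, -0.0]
force: [0.4, 0.1, -3.5]
width: 0.0132
```

```bash
python3 - <<'E'
from hole import *
np.set_printoptions(precision=4,suppress=True)
s=state(); print(s['tool_pos'],yaw(),s['force'],s['torque'],s['width'])
c=viewer.read_camera('wrist'); save(c,'w8'); np.savez('w8.npz',**{k:np.array(v) for k,v in c.items()})
im=cv2.cvtColor(c['pixels'],cv2.COLOR_RGB2BGR)[90:200,250:390]
cv2.imwrite('pics/w8c.png',cv2.resize(im,None,fx=5,fy=5,interpolation=cv2.INTER_NEAREST))
plan([.5314,.0077,.094],20.5,1,1)
E
```

```text
[0.5314 0.0077 0.0977] (np.float64(20.477974908337615), array([-0.0007,  0.0008, -1.    ])) [ 0.3776  0.1013 -3.5356] [-0.0003 -0.0109  0.0175] 0.013204819294396122
total rotvec deg [-0.05  0.01 -0.02] shift [-0.0001 -0.      0.0039] | per row 0.051545750731876436 0.003898933937007511
[-0.0, 0.0, -0.0, -0.0001, -0.0, 0.0039, 1]
```

View pics/w8c.png

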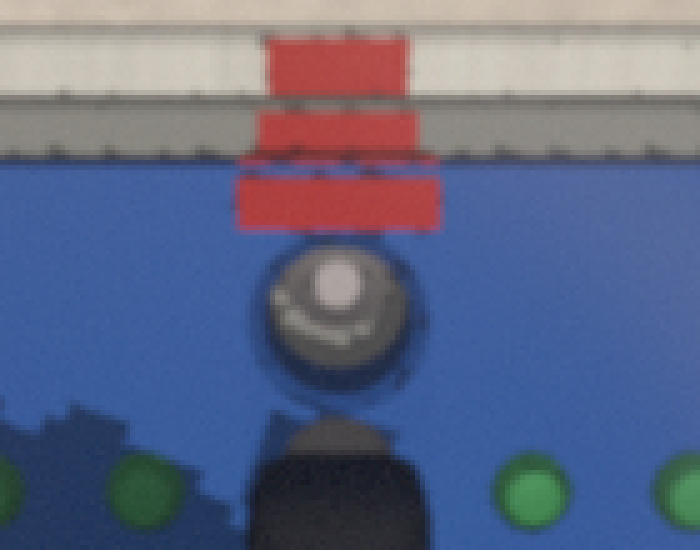

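```bash
python3 - <<'E'
from hole import *
c=dict(np.load('w8.npz')); s=state(); r=rot(s['ee_rot']);p0=np.array(s['tool_pos'])
D=raypt(c,[[317.6,147.2]],.066); print('dowel tool mm',(r.inv().apply(D-p0)*1000).round(2))
zt=(p0+r.apply([0,0,.0097]))[2]
H=raypt(c,[[317.7,153.4]],zt); print('hole tool',(r.inv().apply(H-p0)*1000).round(2))
E
```

```text
dowel tool mm [[  0.22 -53.67  31.94]]
hole tool [[  0.25 -53.87   9.74]]
```

Call:
jog_arm:
  increments:
    - [0,0,0,0,0,0.003,1]
    - [0,0,0,0,0,0.006,1]
    - [0,0,0,0,0,0.009,1]
    - [0,0,0,0,0,0.011,1]
    - [0,0,0,0,0,0.012,1]
    - [0,0,0,0,0,0.012,1]

```text
t: 10.72
tool_pos: [0.5313, 0.0078, 0.0855]
ee_rot: [-0.0, 0.984, 0.178, -0.0]
force: [-0.1, -0.0, -3.9]
width: 0.0128
```

```bash
python3 - <<'E'
from hole import *
np.set_printoptions(precision=4,suppress=True)
s=state(); print(s['tool_pos'],yaw(),s['force'],s['torque'],s['width'])
c=viewer.read_camera('wrist'); save(c,'w9'); np.savez('w9.npz',**{k:np.array(v) for k,v in c.items()})
plate_pose(c,s)
E
```

```text
[0.5313 0.0078 0.0855] (np.float64(20.482638805143615), array([-0.001 ,  0.0008, -1.    ])) [-0.1344 -0.0143 -3.9483] [ 0.0143  0.0034 -0.0335] 0.01282074374314846
n 21667 plane tilt deg (x,y) [ 0.01 -0.1 ] top z in tool at TCP 0.0088
x range [-0.0441  0.0441] y min [-0.0673  0.0645]
edge y at 0 -0.0652 yaw deg 0.36
side -1 x at y=-.04 -0.0429 yaw 0.21
side 1 x at y=-.04 0.0398 yaw -13.01
```

View pics/w9.png

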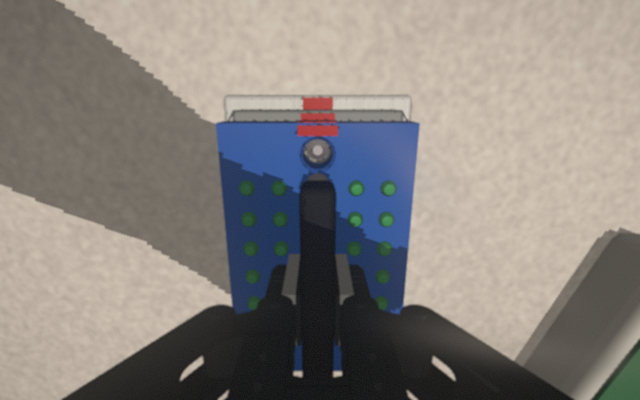

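The underside is now about 6 mm below the nose tops and there is no side force. The nose is centred in the hole at (317,151). I'll continue to the seat.

Call:
jog_arm:
  increments:
    - [0,0,0,0,0,0.003,1]
    - [0,0,0,0,0,0.006,1]
    - [0,0,0,0,0,0.009,1]
    - [0,0,0,0,0,0.0115,1]
    - [0,0,0,0,0,0.013,1]
    - [0,0,0,0,0,0.014,1]
    - [0,0,0,0,0,0.014,1]

```text
t: 11.35
tool_pos: [0.5313, 0.0078, 0.0718]
ee_rot: [-0.0, 0.984, 0.178, -0.0]
force: [-0.0, -0.4, -2.6]
width: 0.0126
```

```bash
python3 - <<'E'
from hole import *
np.set_printoptions(precision=4,suppress=True)
s=state(); print(s['tool_pos'],yaw(),s['force'],s['torque'],s['width'])
E
```

```text
[0.5313 0.0078 0.0718] (np.float64(20.479996756100867), array([-0.0008,  0.0007, -1.    ])) [-0.0202 -0.3796 -2.5762] [ 0.0384 -0.0204 -0.0211] 0.012553049363895235
```

Just touching the seat. Now I'll press down about 8 mm, watching the force.

Call:
jog_arm:
  increments:
    - [0,0,0,0,0,0.001,1]
    - [0,0,0,0,0,0.002,1]
    - [0,0,0,0,0,0.003,1]
    - [0,0,0,0,0,0.004,1]
    - [0,0,0,0,0,0.005,1]
    - [0,0,0,0,0,0.006,1]
    - [0,0,0,0,0,0.006,1]

```text
t: 11.93
tool_pos: [0.5316, 0.0077, 0.0668]
ee_rot: [-0.0, 0.984, 0.178, -0.0]
force: [-6.3, -0.1, 9.7]
width: 0.013
```

Call:
jog_arm:
  increments:
    - [0,0,0,-0.0003,0,0.0015,1]
    - [0,0,0,-0.0004,0,0.0025,1]
    - [0,0,0,-0.0004,0,0.0035,1]
    - [0,0,0,-0.0004,0,0.0045,1]
    - [0,0,0,-0.0004,0,0.005,1]
    - [0,0,0,-0.0004,0,0.005,1]

```text
t: 12.43
tool_pos: [0.5316, 0.0077, 0.0637]
ee_rot: [-0.0, 0.984, 0.178, 0.001]
force: [-8.9, 2.0, 15.4]
width: 0.0122
```

```bash
python3 - <<'E'
from hole import *
np.set_printoptions(precision=4,suppress=True)
s=state(); print(s['tool_pos'],yaw(),s['force'],s['torque'],s['width'])
c=viewer.read_camera('wrist'); save(c,'w10'); np.savez('w10.npz',**{k:np.array(v) for k,v in c.items()})
plate_pose(c,s)
P,ok=cloud(c); hsv=cv2.cvtColor(c['pixels'],cv2.COLOR_RGB2HSV)
b=ok&(hsv[...,0]>95)&(hsv[...,0]<130)&(hsv[...,1]>120)&(np.hypot(P[...,0]-.5316,P[...,1]-.0077)<.09)&(abs(P[...,2]-.056)<.015)
q=P[b]; print('plate top z',np.median(q[:,2]))
A=np.c_[q[:,:2]-[.5316,.0077],np.ones(len(q))]; print(np.linalg.lstsq(A,q[:,2],rcond=None)[0])
E
```

```text
[0.5316 0.0077 0.0637] (np.float64(20.501040884816558), array([ 0.0011,  0.0004, -1.    ])) [-8.8811  2.0325 15.4194] [ 0.484   1.7315 -0.0176] 0.012165584673569613
n 21653 plane tilt deg (x,y) [ 0.07 -0.04] top z in tool at TCP 0.0088
x range [-0.0442  0.0442] y min [-0.0673  0.0646]
edge y at 0 -0.0652 yaw deg 0.39
side -1 x at y=-.04 -0.0431 yaw 0.29
side 1 x at y=-.04 0.0397 yaw -13.29
plate top z 0.054891781697292696
[ 0.0001 -0.0008  0.0549]
```

View pics/w10.png

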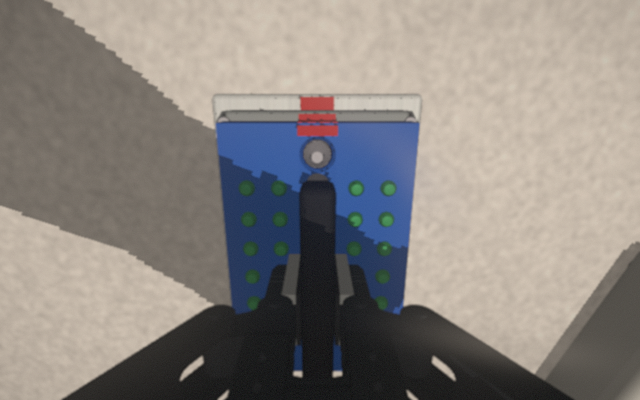

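Call:
jog_arm:
  increments:
    - [0,0,0,-0.0004,0,0.001,1]
    - [0,0,0,-0.0008,0,0.002,1]
    - [0,0,0,-0.001,0,0.003,1]
    - [0,0,0,-0.001,0,0.003,1]
    - [0,0,0,-0.001,0,0.003,1]

```text
t: 12.9
tool_pos: [0.5316, 0.0077, 0.0636]
ee_rot: [0.0, 0.984, 0.178, 0.002]
force: [-8.8, 4.4, 22.2]
width: 0.0129
```

```bash
python3 - <<'E'
from hole import *
np.set_printoptions(precision=4,suppress=True)
s=state(); print(s['tool_pos'],yaw(),s['force'],s['torque'],s['width'])
E
```

```text
[0.5316 0.0077 0.0636] (np.float64(20.529733006595304), array([ 0.0037,  0.0005, -1.    ])) [-8.7736  4.4148 22.2092] [ 0.8662  2.1041 -0.0318] 0.012870497730592994
```

z stays at 0.0636 while the force rises from 15 to 22 N, so the body plate is on its stop. One last look before handing in.

```bash
python3 - <<'E'
from hole import *
np.set_printoptions(precision=4,suppress=True)
c=viewer.read_camera('top'); save(c,'top1')
P,ok=cloud(c)
print('tamper',[(round(d['conf'],2),toW(c,d['centre'])) for d in viewer.tip_of('tamper','top')[:1]])
c=viewer.read_camera('scene'); save(c,'scene1')
c=viewer.read_camera('wrist'); save(c,'w11'); 
for k in range(3): viewer.read_camera('wrist')
s=state(); print(s['t'],s['tool_pos'],s['force'],s['torque'],s['width'])
a=plate_pose(c,s)
t=cv2.imread('pics/top1.png')[80:290,80:520]; t=cv2.resize(t,(800,382)); cv2.imwrite('pics/top1c.png',t)
E
```

```text
tamper [(0.91, array([ 0.4449, -0.2717, -0.0012]))]
13.25 [0.5316 0.0077 0.0636] [-9.4357  4.8402 23.2104] [ 0.8351  2.0744 -0.0695] 0.012748971016598543
n 21692 plane tilt deg (x,y) [ 0.22 -0.02] top z in tool at TCP 0.0087
x range [-0.0442  0.0441] y min [-0.0674  0.0645]
edge y at 0 -0.0653 yaw deg 0.70
side -1 x at y=-.04 -0.0432 yaw 0.18
side 1 x at y=-.04 0.0397 yaw -13.01
```

View pics/top1c.png

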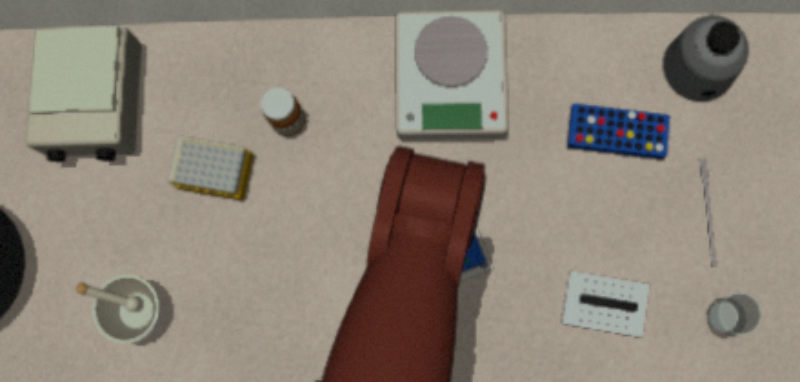

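View pics/w11.png

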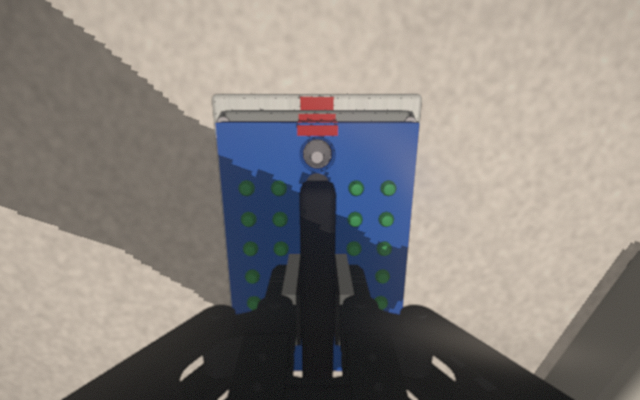

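The red marks line up at column 317, the dowel sits in the hole at (317,155) and the visible caps are in place. The bench is undisturbed, and the press holds at a steady 23 N. I'm handing it in.

```bash
python3 -c "
from h import *
print(workorder.job_done()); s=state(); print(s['t'],s['tool_pos'],s['force'])"
```

```text
the job is handed in; nothing more can be done
None
the job is handed in; nothing more can be done
```

The cap plate is on the filler, red mark to red mark, and I handed the job in at about 13.3 s with the arm still gripping it and pressing it down. I lifted it level by its bar, lowered it over both dowels until it lay on the body plate, then pressed it straight down.

**Fully down:** the last TCP height was 63.6 mm, which puts the plate's underside at about 38 mm. The downward push rose from 15 to 23 N with almost no further travel (0.1 mm), so the body plate is on its stop.

**Level and caps:** the plate was within about 0.1° of level to the tool while carried. Every cap the wrist camera could see is in place; those under the gripper could not be seen. The thick dowel is centred in the wide hole. I did not see the thin dowel in its hole, which was out of view.

**Rest of the bench:** in the last top view the tamper stands where it was, within about 1 mm, and the other things look unmoved.

**Side force and tilt:** while pressing there was a sideways force of about 10 N, and the tool leaned about 0.2° to the plate. I tried to reduce the side force with a small shift, but it stayed about the same.

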